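Finger check of the turbidity logger

ROBOT

A 6-joint arm with a two-finger parallel gripper is mounted at the origin on the work surface. World frame = base frame: x ahead of the robot, y to its left, z up, the work surface at z = 0. Lengths are in m, angles in degrees, forces in N, time in s.
With the tool pointing down it reaches from about 0.35 to 0.85 m from the base axis. Payload 8.1 kg.
Tool frame: the origin (TCP) lies between the finger pads, 19 mm behind the fingertips; this is the grasp point; z points along the fingers, y is the line along which they close (so a half turn about z gives the same grasp; the last joint's range is limited). The gripper opens to 85 mm and grips with 20 to 120 N. Pads are 22 mm wide; open, the fingers measure 114 mm over their backs; the gripper's body (76 mm by 85 mm) begins 54 mm behind the grasp point. The pads swing forward as they close: fully open they stand 13 mm farther back than shut.
Start: joints at [-73.19, 7.471, 85.268, -0, 87.261, -4.893], TCP at [0.222, -0.557, 0.25] pointing down, gripper open.
Joint ranges: [-169.43, 169.43], [-51.17, 129.36], [1.28, 143.12], [-76.62, 256.62], [0, 156.53], [-152.29, 152.29]. Speed limits (degrees/s): [136.94, 136.94, 159.86, 180, 180, 180].

INTERFACE

Orientations are given as [roll, pitch, yaw] about the fixed x, y, z axes, in that order (R = Rz(yaw) Ry(pitch) Rx(roll)).
In Python, from plant import manip gives the robot as it stands. The module is installed in compiled form; this text tells all that it offers. Calls block until the motion is done:
- manip.move_to(position, orientation): joint-space move of the TCP to a pose.
- manip.line_to(position, ori=None, speed=0.15, until_force=None): straight line of the TCP; ori=None keeps the orientation; speed is the mean speed in m/s. With until_force (N) it stops when the force on the tool has changed by that much, and returns True; else False.
- manip.move_joints(angles): joint-space move.
- manip.open_gripper() and manip.close(strength=None): open the fingers fully, or close them until they stop; strength is the grip in N (None keeps the last).
- manip.hold(seconds).
- manip.ik(position, orientation): joint angles nearest the present ones, or None.
- manip.state(): the state.
- manip.read_camera(name): name is "scene" or "side" or "wrist"; returns a dict with "color" (420x560x3 uint8, blue, green, red), "range_z" (420x560 float32, m along the optical axis (not along the pixel's ray), 0 where there is no reading), "fx", "fy", "cx", "cy" (pixels), "R" (3x3) and "t" (3): a world point X has camera coordinates R X + t; the wrist camera has in their place "hand_eye" (4x4, takes a point from camera to tool coordinates, whose origin is the TCP and whose axes are the flange's). Camera axes: x right, y down, z forward; pixel columns grow to the right and rows downward; lengths in m; the calibration is good to about 2 mm. A picture is of the moment at which its call begins: read the wrist's pose just before it.
A pose or a line that the arm cannot do raises manip.IKError and nothing moves.
- manip.close_job(): hands the job in; it is judged then, once.
Trained networks look in the newest picture that a camera, given by its name, has taken for a name from the list of things; names that differ only in an ending like _2 or _b are one class to them, and where a whole thing is asked for, a point or a joint stands for the part that bears it (a point fixed in the world has none). Each returns a list of dicts, best first, with "score" (0 to 1); they miss things now and then, are a little off and sometimes report something else, mostly with a low value. They report only what shows in the picture. A call takes as long as a camera call.
- manip.search_frame(thing, camera): "position" ([row, column] in pixels, amid what is visible of it).
- manip.silhouettes(thing, camera): "pixels" (420x560 bool, what is visible of it) and "position" ([row, column] in pixels, amid what is visible of it).
- manip.pinpoint(thing, camera): "position" ([row, column] in pixels: a listed point, or the origin of a listed thing).
The state is a dict: "t": time; "joints": joint angles; "qd": joint speeds; "joint_efforts": joint torques, N m; "eef_pos": TCP position; "tcp_rot": TCP orientation; "ft_force": force on the tool from outside, world axes, zero at the start; "ft_torque": the same for the moment, N m; "width": finger opening in m; "grasp_force": force on a finger pad.
Only numpy, scipy, OpenCV 4.12 (cv2) and the standard library are available. Lean on these libraries where they do the work, as an engineer would, in place of code of your own. Each camera call takes 0.05 s, during which the arm holds its last target. There are 200 camera calls.

TASK

Do the finger check on the turbidity logger, the one whose head is a flat face with two small round windows: press the event key on the recorder fully down and let it up, then point the fingertips straight down at the middle of that face, about a centimetre above it and without touching it, and keep them there for two and a half seconds so that the reading settles. Then draw the hand back up, at least 15 cm from the face. Touch none of the loggers or other loose things on the bench, and do not point at the heads of the other two loggers.

Things in the scene. Friction and masses are not known exactly. Their poses are not given: they have to be found in the camera images.
- turb: turbidity logger, loose (0.6 kg), standing upright: round blue nylon foot 78 mm across, metal tube 50 mm across, black head 48 mm across that ends in a flat face 165 mm above the bench with two round glass windows (each 17 mm across with its steel rim, centres 21 mm apart). Origin: centre of the underside of the foot; z up along the tube, y along the line through the windows
- turb_face (a point): centre of the turbidity logger's flat face, midway between the two windows, 165 mm above the bench; z points up out of the face
- cond: conductivity logger, loose, same foot and tube, but its black head carries an upright black ring (35 mm across, 10 mm thick); 195 mm tall in all. Origin: centre of the underside of the foot, z up
- cond_top (a point): top of the conductivity logger's ring, on the tube's axis, 195 mm above the bench
- temp: temperature logger, loose, same foot and tube, but its head carries a thin steel needle inside a cage of three steel rods with a ring of 35 mm on top; 198 mm tall in all. Origin: centre of the underside of the foot, z up
- temp_top (a point): top of the temperature logger's cage, on the tube's axis, 198 mm above the bench
- deck: grey recorder box, fixed, 150 (x) x 200 (y) mm, its front half 66 mm high, its rear half (+x) a display hood 100 mm high. Origin: centre of its underside; front is -x. On the front half, from -y to +y: the event key (broad round metal push key in a black collar), a black rotary knob with a white line (26 mm across, 14 mm high), a steel stub 10 mm high
- key_top (a point): middle of the event key's round upper face (28 mm across), in the recorder's frame 35 mm to -x and 45 mm to -y of the origin, 88 mm above the bench when up, 10 mm above its collar (44 mm across); it moves down with the key. The key is pressed straight down
- key (a joint): travel of the event key in m: 0 up, 0.006 fully down; a spring lifts it, fully down takes about 5 N
- cap: gold anodized sensor end cap, loose, 48 mm across, 30 mm high. Origin: centre of its underside
- weight: round lead ballast weight, loose, 60 mm across, 25 mm high. Origin: centre of its underside
- bracket: empty blue nylon L-shaped mounting bracket, loose, 60 x 44 mm, 54 mm high. Origin: centre of its underside
- bottle: closed amber bottle of turbidity standard, loose, 60 mm across, 125 mm high. Origin: centre of its underside
- spanner: stainless spanner lying loose on the bench, 150 mm long along its x. Origin: middle of its underside

How it is judged:
By the outcome, as a careful person would: the job done as asked, in the order asked, and still so for the second after the job is handed in, with the robot touching nothing.
It also fails if it takes over 42 s, if anything falls off the work surface, if the arm or the gripper's body presses on something with over 40 N, if the wrist force passes 120 N, or if a joint passes its speed limit or range.

## Working session

There is one attempt and no reset: what is moved stays moved. The work goes in short steps, each a Python script; the robot and the scene stay as the last script left them, time stands still between calls to the robot, and variables do not carry over. Pictures are saved under pics/ and viewed, at most 10 in all, crops included, and the job is handed in when it is done.

```bash
mkdir -p pics
cat > h.py <<'E'
from plant import manip
import numpy as np, cv2
def world(c,px,win=2):
    r,q=[int(round(v)) for v in px]
    w=c["range_z"][max(r-win,0):r+win+1,max(q-win,0):q+win+1]; w=w[w>0]
    if not len(w): return None
    z=np.median(w)
    return ray(c,px,z)
def ray(c,px,z):
    p=np.array([(px[1]-c["cx"])/c["fx"]*z,(px[0]-c["cy"])/c["fy"]*z,z])
    return np.asarray(c["R"]).T@(p-np.asarray(c["t"]).ravel())
def atz(c,px,h):
    a=ray(c,px,0.);b=ray(c,px,1.); return a+(b-a)*(h-a[2])/(b[2]-a[2])
E
python3 - <<'E'
from h import *
H=dict(turb_face=.165,cond_top=.195,temp_top=.198,key_top=.088)
for n in("scene","side"):
    c=manip.read_camera(n); cv2.imwrite(f"pics/{n}0.png",c["color"])
    for k in H:
        for d in manip.pinpoint(k,n)[:3]:
            w=world(c,d["position"])
            print(n,k,round(d["score"],2),np.round(d["position"]),None if w is None else w.round(3),atz(c,d["position"],H[k]).round(3))
    for k in("turb","cond","temp","deck","bottle","cap","weight","bracket","spanner"):
        for d in manip.search_frame(k,n)[:2]:
            w=world(c,d["position"]); print(n,k,round(d["score"],2),np.round(d["position"]),None if w is None else w.round(3))
print(manip.state()["t"],manip.state()["tcp_rot"])
E
```

```text
scene turb_face 0.87 [204. 315.] [0.551 0.093 0.167] [0.55  0.093 0.165]
scene cond_top 0.83 [205. 384.] [0.514 0.268 0.19 ] [0.518 0.268 0.195]
scene temp_top 0.94 [188. 253.] [ 0.569 -0.077  0.181] [ 0.583 -0.071  0.198]
scene key_top 0.57 [187. 191.] [ 0.552 -0.285  0.087] [ 0.553 -0.284  0.088]
scene key_top 0.46 [153. 182.] [ 0.438 -0.371  0.088] [ 0.438 -0.371  0.088]
scene key_top 0.38 [246. 372.] [0.537 0.263 0.036] [0.575 0.265 0.088]
scene turb 0.77 [229. 320.] [0.573 0.12  0.092]
scene cond 0.95 [233. 375.] [0.535 0.264 0.092]
scene cond 0.37 [177. 191.] [ 0.529 -0.294  0.101]
scene temp 0.61 [214. 253.] [ 0.6   -0.069  0.108]
scene deck 0.94 [177. 187.] [ 0.534 -0.303  0.104]
scene deck 0.48 [217. 254.] [ 0.598 -0.068  0.094]
scene bottle 0.6 [264. 433.] [0.577 0.432 0.088]
scene cap 0.52 [196. 303.] [0.422 0.021 0.023]
scene weight 0.62 [279. 261.] [0.741 0.007 0.025]
scene bracket 0.67 [313. 340.] [0.756 0.237 0.008]
scene spanner 0.83 [255. 176.] [ 0.739 -0.251  0.007]
side turb_face 0.9 [230. 288.] [0.543 0.099 0.164] [0.543 0.1   0.165]
side turb_face 0.49 [187. 228.
[... 311 characters left out ...]
25 0.087]
side turb 0.31 [203. 275.] [ 0.582 -0.048  0.112]
side cond 0.88 [320. 305.] [0.506 0.289 0.088]
side cond 0.15 [320. 197.] [0.756 0.246 0.01 ]
side temp 0.72 [203. 277.] [ 0.575 -0.048  0.111]
side deck 0.61 [160. 307.] [ 0.492 -0.295  0.069]
side bottle 0.66 [400. 278.] [0.557 0.456 0.095]
side cap 0.81 [248. 336.] [0.418 0.029 0.023]
side cap 0.58 [318. 301.] [0.515 0.289 0.097]
side weight 0.92 [244. 223.] [0.724 0.02  0.025]
side bracket 0.83 [321. 194.] [0.752 0.272 0.051]
side bracket 0.73 [258. 285.] [0.552 0.124 0.093]
side spanner 0.69 [256. 286.] [0.55  0.125 0.1  ]
side spanner 0.51 [184. 230.] [ 0.739 -0.249  0.006]
1.4 [-1.79997989e+02  1.25368043e-03  2.17059715e+01]
```

View pics/scene0.png

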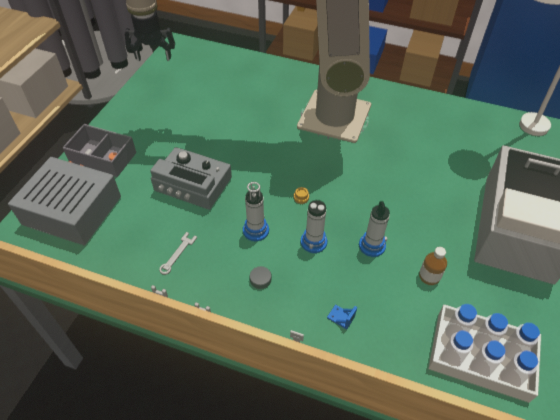

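View pics/side0.png

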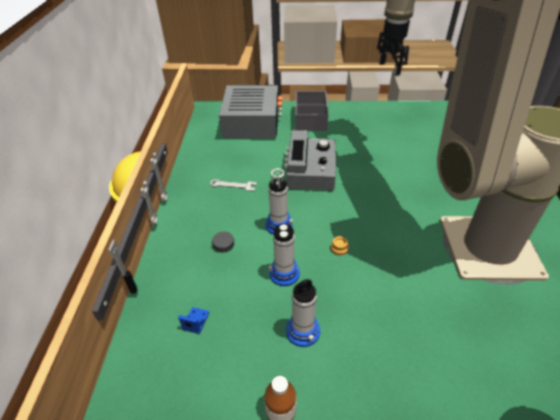

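The scene view shows the two-window turbidity head at about (column 315, row 205), between temp (253,188) and cond (384,205). The key is at (183,155), so the network's 0.46 candidate is the right one. I'll refine both with the wrist camera.

```bash
cat >> h.py <<'E'
from scipy.spatial.transform import Rotation as Ro
def wrist():
    s=manip.state(); c=manip.read_camera("wrist")
    T=np.eye(4); T[:3,:3]=Ro.from_euler("xyz",s["tcp_rot"],degrees=True).as_matrix(); T[:3,3]=s["eef_pos"]
    M=np.linalg.inv(T@np.asarray(c["hand_eye"])); c["R"]=M[:3,:3]; c["t"]=M[:3,3]
    return c
E
python3 - <<'E'
from h import *
manip.close(40)
manip.move_to([.438,-.371,.25],[180,0,21.7])
c=wrist(); cv2.imwrite("pics/w1.png",c["color"])
for d in manip.pinpoint("key_top","wrist")[:3]:
    p=d["position"];w=world(c,p);print(d["score"],p,w,atz(c,p,.088))
s=manip.state();print(s["t"],s["eef_pos"],s["joints"],s["ft_force"],s["width"])
E
```

```text
0.56 [190.6, 279.0] [ 0.44156719 -0.37092811  0.08752388] [ 0.44166225 -0.37088914  0.088     ]
3.3667 [ 0.43706233 -0.37222038  0.24996633] [-4.55225942e+01  3.47776948e+00  8.95196928e+01 -2.19346234e-02
  8.70032782e+01  2.28877295e+01] [-0.37552676 -0.39903938 -0.56580462] 0.0003697506816970196
```

View pics/w1.png

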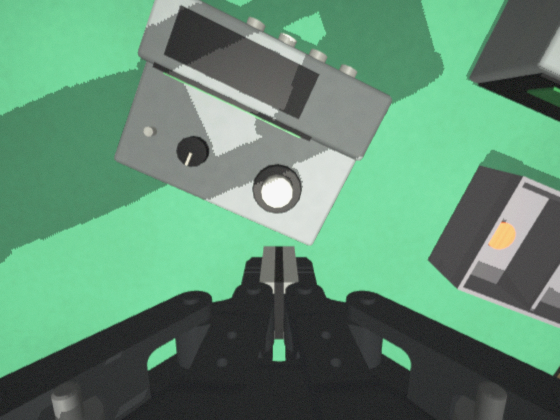

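The wrist view shows the key at (277,188), with the knob and stub to its left. The measured position (0.441,-0.371) and its height agree with the scene view, so I'll press.

Run:
```python
from h import *
S=manip.state
manip.line_to([.441,-.371,.122])
f0=S()["ft_force"]
a=manip.line_to([.441,-.371,.095],speed=.02,until_force=14)
s=S();print(a,s["t"],s["eef_pos"],s["ft_force"]-np.array(f0))
manip.hold(.2);s=S();print(s["eef_pos"],s["ft_force"]-np.array(f0))
```

```text
True 5.3833 [ 0.4409697  -0.37095748  0.1007148 ] [-2.6670309   1.87579966  6.81239563]
[ 0.44095713 -0.37096638  0.10072633] [-2.18404961  1.05210358  7.94670951]
```

Run:
```python
from h import *
S=manip.state
manip.line_to([.441,-.371,.0997],speed=.02,until_force=20)
manip.hold(.2);s=S();print(s["eef_pos"],s["ft_force"])
manip.line_to([.441,-.371,.13],speed=.08)
manip.line_to([.441,-.371,.36],speed=.25)
manip.move_to([.43,.09,.36],[180,0,-60])
c=wrist(); cv2.imwrite("pics/w2.png",c["color"])
for k,h in (("turb_face",.165),("cond_top",.195),("temp_top",.198)):
  for d in manip.pinpoint(k,"wrist")[:2]:
    p=d["position"];print(k,d["score"],np.round(p),world(c,p),atz(c,p,h))
s=S();print(s["t"],s["eef_pos"],s["joints"],s["ft_force"])
```

```text
[ 0.44103402 -0.37101861  0.10068015] [-3.67198948  4.01721267  9.50325123]Traceback (most recent call last):
  File "<stdin>", line 7, in <module>
plant.IKError: the arm cannot take that pose within its joint ranges
```

Run:
```python
from h import *
S=manip.state
manip.move_to([.43,.09,.36],[180,0,95])
c=wrist(); cv2.imwrite("pics/w2.png",c["color"])
for k,h in (("turb_face",.165),("cond_top",.195),("temp_top",.198),("key_top",.088)):
  for d in manip.pinpoint(k,"wrist")[:2]:
    p=d["position"];print(k,d["score"],np.round(p),world(c,p),atz(c,p,h))
s=S();print(s["t"],s["eef_pos"],s["joints"],s["ft_force"])
```

```text
turb_face 0.65 [184. 410.] [0.55382658 0.10238257 0.16511857] [0.55387441 0.10236318 0.165     ]
cond_top 0.59 [ 34. 354.] [0.49580765 0.24043182 0.09671853] [0.47792519 0.21855406 0.195     ]
temp_top 0.73 [370. 409.] [0.4697009  0.08581462 0.39823438] [ 0.57387518 -0.07574653  0.198     ]
key_top 0.4 [369. 409.] [0.47028886 0.08485703 0.39688397] [ 0.63057935 -0.16389696  0.088     ]
9.5583 [0.43023113 0.08944686 0.35991947] [ 5.05594797e+00 -1.88026941e+01  9.84846450e+01 -2.82241409e-03
  1.00331199e+02  1.32125787e-01] [-0.17251438  0.42919121  0.34427894]
```

View pics/w2.png

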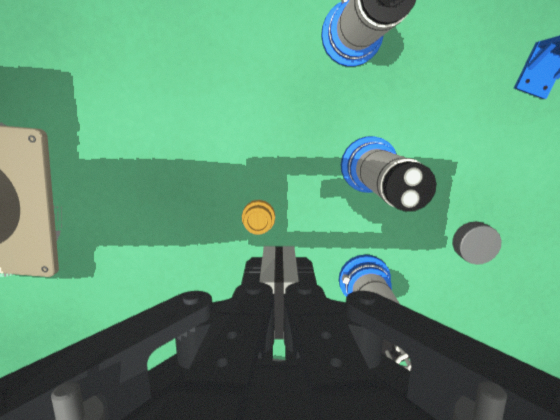

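The wrist view shows the two windows at about (413,177) and (410,198), so their midpoint is (411,187). I'll take one more view with the face closer to the image centre and measure the windows directly.

```bash
cat >> h.py <<'E'
def windows(c,px,r=40):
    g=cv2.cvtColor(c["color"],cv2.COLOR_BGR2GRAY)
    m=((g>170)&(abs(c["range_z"]-c["range_z"][int(px[0]),int(px[1])])<.01)).astype(np.uint8)
    n,_,st,ce=cv2.connectedComponentsWithStats(m)
    return [(st[i,4],ce[i][::-1]) for i in range(1,n) if st[i,4]>40 and np.hypot(*(ce[i][::-1]-px))<r]
E
python3 - <<'E'
from h import *
manip.line_to([.55,.09,.33])
c=wrist(); cv2.imwrite("pics/w3.png",c["color"])
for d in manip.pinpoint("turb_face","wrist")[:2]:
    p=d["position"];print(d["score"],np.round(p),world(c,p),atz(c,p,.165))
    W=windows(c,p)
    for a,q in W: print(a,q,atz(c,q,.165))
    if len(W)==2: print("mid",(atz(c,W[0][1],.165)+atz(c,W[1][1],.165))/2)
s=manip.state();print(s["t"],s["eef_pos"])
E
```

```text
0.68 [182. 287.] [0.55689182 0.10077356 0.1644553 ] [0.55686898 0.10087582 0.165     ]
66 [155.43939394 283.8030303 ] [0.55215188 0.12298923 0.165     ]
307 [171.26710098 286.25081433] [0.55540164 0.109907   0.165     ]
297 [195.72727273 285.30639731] [0.55652422 0.08871407 0.165     ]
10.6333 [0.54965163 0.09009076 0.33070452]
```

View pics/w3.png

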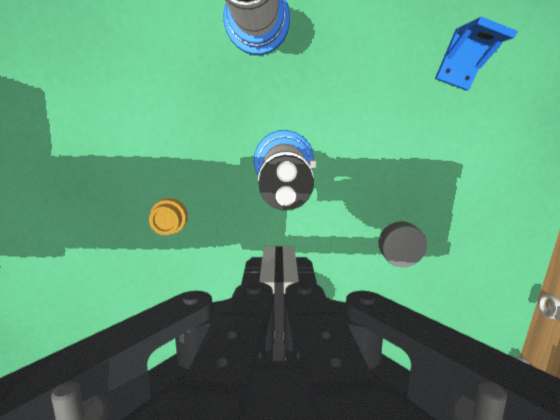

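The two windows are 21.2 mm apart, as they should be, and their midpoint is (0.556, 0.0993). I'll descend partway, check, then hover.

Run:
```python
from h import *
manip.line_to([.5555,.099,.24])
c=wrist()
for d in manip.pinpoint("turb_face","wrist")[:2]:
    p=d["position"];print(d["score"],np.round(p),world(c,p),atz(c,p,.165))
    for a,q in windows(c,p): print(a,q,atz(c,q,.165),world(c,q))
ims=[c["color"]]
for n in("scene","side"):
    c=manip.read_camera(n)
    for d in manip.pinpoint("turb_face",n)[:1]: print(n,d["score"],d["position"],atz(c,d["position"],.165))
    tip=np.array([.5555,.099,.221]); k=c["R"]@tip+np.ravel(c["t"]); u=int(c["fx"]*k[0]/k[2]+c["cx"]);v=int(c["fy"]*k[1]/k[2]+c["cy"])
    print(n,"tip px",v,u); ims.append(cv2.resize(c["color"][v-40:v+60,u-50:u+50],(420,420),interpolation=cv2.INTER_CUBIC))
cv2.imwrite("pics/c4.png",cv2.resize(np.hstack(ims),(800,240)))
s=manip.state();print(s["t"],s["eef_pos"])
```

```text
0.76 [223. 277.] [0.55544938 0.10054799 0.1648912 ] [0.55544683 0.10058259 0.165     ]
601 [208.66056572 277.56738769] [0.55525241 0.10982435 0.165     ] [0.55525128 0.10983809 0.1650506 ]
385 [238.0025974 276.6025974] [0.5562437  0.09113441 0.165     ] [0.55623461 0.0912556  0.1653317 ]
scene 0.9 [205.6, 314.7] [0.557211   0.09366011 0.165     ]
scene tip px 191 318
side 0.83 [232.2, 283.8] [0.55393428 0.10721418 0.165     ]
side tip px 212 282
11.6833 [0.55594335 0.09899592 0.24095246]
```

View pics/c4.png

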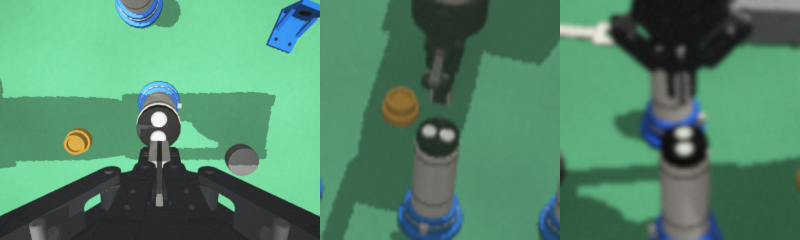

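All three views show the closed fingertips centred over the face, and the estimates agree on (0.5557, 0.0993). Now I'll hover, then retreat.

Run:
```python
from h import *
manip.line_to([.5557,.0993,.194],speed=.06)
s=manip.state();print(s["t"],s["eef_pos"],s["tcp_rot"],s["ft_force"])
manip.hold(3.1)
s=manip.state();print(s["t"],s["eef_pos"],s["ft_force"])
manip.line_to([.5557,.0993,.42],speed=.2)
manip.hold(.3)
c=manip.read_camera("scene");d=manip.pinpoint("turb_face","scene")[0];print(d["position"],atz(c,d["position"],.165))
s=manip.state();print(s["t"],s["eef_pos"])
manip.close_job()
```

```text
12.6 [0.55597519 0.09931396 0.19443071] [ 1.79961327e+02 -1.72412192e-03  9.49953942e+01] [ 0.25167735  0.48993247 -0.49433988]
15.7 [0.55568162 0.09930636 0.19398523] [0.6363923  0.46540424 0.27878387]
[205.5, 316.6] [0.55512496 0.09831046 0.165     ]
17.3833 [0.55563474 0.09930976 0.41971869]
the job is handed in; nothing more can be done
```

I pressed the event key fully down and let it up, held the fingertips about 1 cm above the middle of the turbidity face for 3.1 s, then drew the hand up to about 23 cm above it and handed the job in at about 17 s, with no sign of the arm touching anything else.

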